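# Hang the camera head on the balanced arm

## Robot

A 6-joint arm with a two-finger parallel gripper is mounted at the origin on the work surface. World frame = base frame: x ahead of the robot, y to its left, z up, the work surface at z = 0. Lengths are in m, angles in rad, forces in N, time in s.
With the tool pointing down it reaches from about 0.35 to 0.975 m from the base axis. Payload 4.9 kg.
Tool frame: the origin (TCP) lies on the centre line of the jaws, within the pads' length; the fingertips stand 14 mm ahead of it and the grasp point (between the pads) lies 5 mm behind it; y points along the fingers, z is the direction in which the jaws open and shut, and the axes are right-handed (so a half turn about y gives the same grasp; the last joint's range is limited). The gripper opens to 85 mm and grips with 20 to 120 N. Pads are 22 mm wide; open, the fingers measure 114 mm over their backs; the gripper's body (76 mm by 85 mm) begins 54 mm behind the grasp point. The pads swing forward as they close: fully open they stand 13 mm farther back than shut.
Start: joints at [1.145, 0.053, 1.613, -0, 1.476, -0.119], TCP at [0.189, 0.596, 0.245] pointing down, gripper open.
Joint ranges: [-3.01, 3.01], [-1.01, 2.22], [0.06, 2.58], [-1.02, 4.17], [0.09, 2.62], [-3.14, 3.14]. Speed limits (rad/s): [2.57, 2.57, 3.14, 3.14, 3.14, 3.14].

## Interface

Orientations are given as a rotation vector (axis times angle).
In Python, from station import ctrl gives the robot as it stands.
- The arm moves only by the tool servo_tool, never from a script. Its arguments are lists of equal length, an entry for each row: "delta_pos": the shift along the tool's x, y, z in m, a list of three; "dr": the turn, a rotation vector about the tool's x, y, z in degrees, a list of three; "grip": the opening, from 0 (shut) to 1 (fully open). In form: {"delta_pos": [[x, y, z], ...], "dr": [[rx, ry, rz], ...], "grip": [grip, ...]}. A call has 1 to 5 rows; each row shifts and turns the pose as measured when the row begins, along the tool's axes as they then stand; what a row does not reach is not made up. A row lasts 1/8 s, in which the tool goes at most 62.5 mm and 10.7 degrees, less where a joint would pass 70% of its speed; a pose out of reach is approached as far as the arm can. A call is refused whole if a number of a shift passes 0.0625 or a number of a turn 10.7, either way. A call with a gripper value outside its range is refused whole. The fingers move at their own pace and stop on an object; "grip_force" is the grip in N (left out, the last holds). Time passes only in rows, so rows that do not move let the fingers close. It gives the time, the measured TCP pose, the force and the opening at its end, in the units of the state.
- ctrl.get_obs(): the state, without advancing time (a new reading comes with each control period).
- ctrl.get_image(name): name is "side" or "top"; returns the picture (400x640x3 uint8, red, green, blue); there is no depth.
- ctrl.camera_params(name): a dict with "fovy" (degrees; the focal length in pixels is half the picture's height over the tangent of half this angle, whatever the lens; pixels are square), "cx", "cy" (the principal point, pixels), "eye" and "rotation" of the camera in the world. Camera axes: x right, y down, z forward; pixel columns grow to the right and rows downward; lengths in m; the calibration is good to about 2 mm. A picture is of the moment at which its call begins. camera_params takes no time and is no camera call.
- ctrl.finish_job(): hands the job in, once; it reports no verdict.
Trained networks look in the newest picture that a camera, given by its name, has taken for a name from the list of things; names that differ only in an ending like _2 or _b are one class to them, and where a whole thing is asked for, a point or a joint stands for the part that bears it (a point fixed in the world has none). Each returns a list of dicts, best first, with "score" (0 to 1); they miss things now and then, are a little off and sometimes report something else, mostly with a low value. They report only what shows in the picture. A call takes as long as a camera call. They do not tell look-alikes from the thing itself.
- ctrl.masks_of(camera, label): "pixels" (400x640 bool, what is visible of it) and "extent" ([left, top, right, bottom] in pixels, round what is visible of it).
The state is a dict: "t": time; "q": joint angles; "dq": joint speeds; "effort": joint torques, N m; "tool_pos": TCP position; "tool_rot": TCP orientation; "contact_force": force on the tool from outside, world axes, zero at the start; "wrist_torque": the same for the moment, N m; "opening": finger opening in m.
Only numpy, scipy, OpenCV 4.12 (cv2) and the standard library are available. Lean on these libraries where they do the work, as an engineer would, in place of code of your own. Each camera call takes 0.05 s, during which the arm holds its last target.

## Task

Take the white camera head out of its grey holder and hang it in the ring of the spring-balanced swing arm, lens tube down through the ring and flange flat on it. Keep hold and let the arm sink gently until it has settled and its spring carries the whole weight, and only then let go, so that the arm stays where it is instead of dropping or springing up. Do not force the head against the arm, leave the arm aimed at the sample stage, and leave the dish, the slide box and the bottle alone.

Things in the scene. Friction and masses are not known exactly. Their poses are not given: they have to be found in the camera images.
- head: camera head, 0.25 to 0.75 kg (it varies). Origin: centre of the flange's underside, z up along its axis. Steel flange 56 mm across, z 0 to 6 mm. Below it a black round lens tube, 38 mm across, z 0 to -40 mm, its foot chamfered. Above it a neck and, z 12 to 68 mm, a white square housing 46 x 46 mm whose sides face the head's x and y: grip it there, from above
- holder: grey fixed block 90 x 90 x 52 mm high, in which the head is parked: its tube stands in the middle hole, 42 mm across, the flange lies on top. Origin: centre of the underside
- stage: fixed black sample plate with a white top, 110 mm across, 10 mm high, on the bench under the ring. Origin: centre of the underside. Beyond it a white foot with a short post, fixed, carries the arm: white bar above, black spring tube below, white end bracket with the ring; all of the arm within 60 mm of the ring's centre is lower than 12 mm above the ring
- dish: loose clear dish, 60 mm across and 12 mm high, with a reddish rock sample (up to 22 mm high) in it, on the stage. Origin: centre of the underside
- slide_box: loose blue slide box 85 x 100 x 34 mm. Origin: centre of the underside
- oil_bottle: loose small amber bottle, 36 mm across, 70 mm high. Origin: centre of the underside
- ring: aluminium ring at the arm's free end, level at all heights: opening 42 mm, outside 62 mm, 14 mm thick. Origin: centre of its top face, where the flange's underside rests when seated; z up, x from the ring towards the arm's post. About 245 mm above the bench when unloaded. The arm swings about its upright post, held by friction only: a side push of about 1.5 N at the ring swings it off its aim
- carrier (a joint): sinking of the spring arm in rad: 0 = up at its top stop, its two parallel 240 mm links rising 0.40 rad towards the ring; end of travel 0.65. Gives from about 1.3 N, then about 22 mm per newton, softly damped; under the head it settles 20 to 140 mm lower. Turning about pins at the post, the sinking ring also moves away from the post, by 19 mm when the links are level, then back
There are look-alikes about, which are no part of the job. Of the things that look like the stage, take the one that is nearest to the robot's base at the start. Leave any blue look-alike of the head alone.

How it is judged:
By the outcome, as a careful person would: the job done as asked, in the order asked, and still so for the second after the job is handed in, with the robot touching nothing.
It also fails if it takes over 67 s, if anything falls off the work surface, if the arm or the gripper's body presses on something with over 40 N, if the wrist force passes 120 N, or if a joint passes its speed limit or range.

## Working session

There is one attempt and no reset: what is moved stays moved. The work goes in short steps, Python scripts to look and compute and a tool call to move; the robot and the scene stay as the last step left them, time stands still between calls to the robot, and variables do not carry over. Pictures are saved under pics/ and viewed, and the job is handed in when it is done.

Besides the shell and the picture viewer there is one more tool, called after "Emit:" as name(argument=value, ...), one argument or row to a line, values as JSON. servo_tool: Moves the arm, as the interface text tells. Its arguments: {"type":"object","properties":{"delta_pos":{"type":"array","items":{"type":"array","items":{"type":"number"}}},"dr":{"type":"array","items":{"type":"array","items":{"type":"number"}}},"grip":{"type":"array","items":{"type":"number"}},"grip_force":{"type":"number"}},"required":["delta_pos","dr","grip"]}

```bash
ls; mkdir -p pics; python3 - <<'E'
from station import ctrl
import cv2,numpy as np
print(ctrl.get_obs())
for n in ("side","top"):
    im=ctrl.get_image(n); cv2.imwrite(f"pics/{n}0.png",im[:,:,::-1])
    print(n,ctrl.camera_params(n))
print(ctrl.get_obs()["t"])
E
```

```text
pics
{'t': 0.0, 'q': array([ 1.14499637e+00,  5.33779179e-02,  1.61428246e+00,  2.25430038e-05,
        1.47601429e+00, -1.19046928e-01]), 'dq': array([ 0.00067483, -0.0001871 , -0.00213511,  0.00054095,  0.00036488,
       -0.00016968]), 'effort': array([ 1.69310515e-03, -3.93677080e+01, -3.70182288e+01,  2.84431763e-05,
        7.04649225e-03, -4.49773125e-06]), 'tool_pos': array([0.18850337, 0.595274  , 0.24405683]), 'tool_rot': array([-1.55935752,  0.24127876, -0.24036166]), 'contact_force': array([-0.81831441,  0.37660629,  0.2467128 ]), 'wrist_torque': array([-0.04887967,  0.01776311, -0.06909903]), 'opening': 0.08497036270295176}
side {'fovy': 54.423770462140105, 'cx': 320.3500984122114, 'cy': 196.76352461477939, 'eye': array([ 0.39693604, -0.65327458,  0.91935902]), 'rotation': array([-2.39840132,  0.28779681, -0.08917332])}
top {'fovy': 54.534408036500146, 'cx': 316.6592501073466, 'cy': 199.40082498128928, 'eye': array([ 0.41540311, -0.00491849,  1.16806044]), 'rotation': array([-2.1573956 ,  2.13360053, -0.11418608])}
0.1
```

View pics/side0.png

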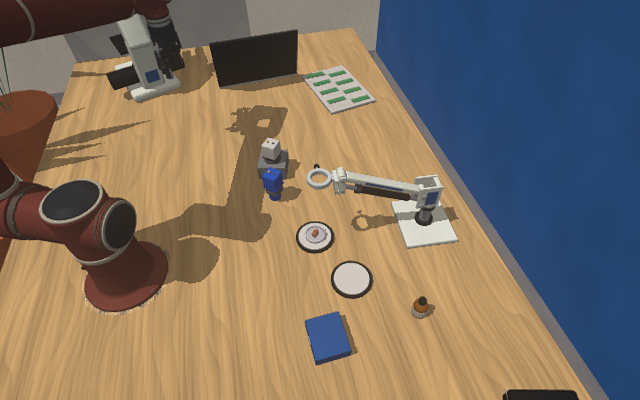

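View pics/top0.png

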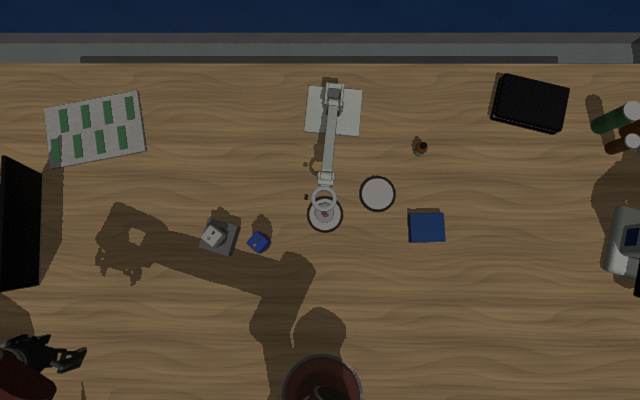

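Side view: white head in its holder at (270,148)/(272,165), blue look-alike at (273,183). There are two stage plates, one with the dish at (315,236) and an empty one at (351,279). The ring is at (319,178). Top view: white head (213,236), blue one (259,242), ring (323,199), plates (324,214) and (377,194), slide box (427,227), bottle (420,148).

```bash
cat > h.py <<'E'
import numpy as np,cv2
from scipy.spatial.transform import Rotation as R
from station import ctrl
def cam(n):
    p=ctrl.camera_params(n); f=200/np.tan(np.radians(p["fovy"]/2))
    K=np.array([[f,0,p["cx"]],[0,f,p["cy"]],[0,0,1]]); Rm=R.from_rotvec(p["rotation"]).as_matrix()
    return K,Rm,np.array(p["eye"])
def ray(n,u,v):
    K,Rm,e=cam(n); d=Rm@np.linalg.inv(K)@[u,v,1]; return e,d/np.linalg.norm(d)
def onz(n,u,v,z):
    e,d=ray(n,u,v); return e+d*(z-e[2])/d[2]
def proj(n,X):
    K,Rm,e=cam(n); c=(np.atleast_2d(X)-e)@Rm; p=c@K.T; return p[:,:2]/p[:,2:]
def tri(u1,u2):
    A=[];b=[]
    for n,u in (("side",u1),("top",u2)):
        e,d=ray(n,*u); P=np.eye(3)-np.outer(d,d); A.append(P);b.append(P@e)
    X=np.linalg.lstsq(np.vstack(A),np.hstack(b),rcond=None)[0]; return X
E
python3 - <<'E'
from h import *
S={}
for n in ("side","top"):
    im=ctrl.get_image(n); ov=im.copy()
    for l in ("head","ring","stage","holder","dish","carrier"):
        for k,r in enumerate(ctrl.masks_of(n,l)):
            m=r["pixels"]; ys,xs=np.nonzero(m)
            print(n,l,round(r["score"],2),[round(float(x),1) for x in r["extent"]],"c",xs.mean().round(1),ys.mean().round(1),m.sum())
            S[f"{n}_{l}_{k}"]=m
    S[n]=im
np.savez_compressed("m0.npz",**S)
for n,c in (("side",(285,175)),("top",(270,215))):
    im=S[n]; x,y=c; cr=im[y-65:y+65,x-90:x+90]; cv2.imwrite(f"pics/crop_{n}.png",cv2.resize(cr,None,fx=4.4,fy=4.4,interpolation=cv2.INTER_CUBIC)[:,:,::-1])
print(ctrl.get_obs()["t"])
E
```

```text
side head 0.91 [259.8, 164.9, 285.9, 203.8] c 272.8 182.5 538
side head 0.58 [267.8, 140.3, 278.8, 165.8] c 271.6 151.0 386
side ring 0.55 [306.3, 165.7, 333.8, 189.1] c 318.8 176.7 315
side ring 0.51 [296.3, 218.7, 331.8, 251.2] c 314.4 238.1 655
side stage 0.87 [331.1, 264.1, 369.3, 296.9] c 351.2 279.3 1252
side stage 0.61 [296.2, 220.5, 333.0, 251.0] c 314.1 238.1 703
side holder 0.83 [257.8, 150.3, 290.9, 176.9] c 274.1 164.1 458
side dish 0.86 [304.6, 224.9, 328.2, 243.3] c 315.2 233.4 311
side carrier 0.65 [303.1, 162.9, 344.1, 193.6] c 326.2 179.4 625
top head 0.91 [247.6, 230.6, 271.2, 250.4] c 258.9 241.9 357
top head 0.81 [198.2, 225.2, 225.1, 247.6] c 214.5 235.6 408
top ring 0.54 [300.1, 180.8, 337.1, 210.1] c 322.0 198.1 364
top stage 0.88 [356.5, 175.9, 397.8, 211.5] c 376.8 194.1 1096
top stage 0.85 [310.5, 196.1, 343.9, 231.1] c 325.4 216.4 609
top dish 0.77 [317.6, 200.5, 333.0, 222.1] c 324.3 215.0 241
top dish 0.25 [302.3, 183.5, 335.2, 210.3] c 322.0 197.7 315
top carrier 0.89 [305.9, 172.8, 337.1, 212.8] c 323.2 192.6 532
top carrier 0.57 [317.7, 200.9, 333.0, 221.3] c 324.0 215.3 226
0.8
```

View pics/crop_side.png

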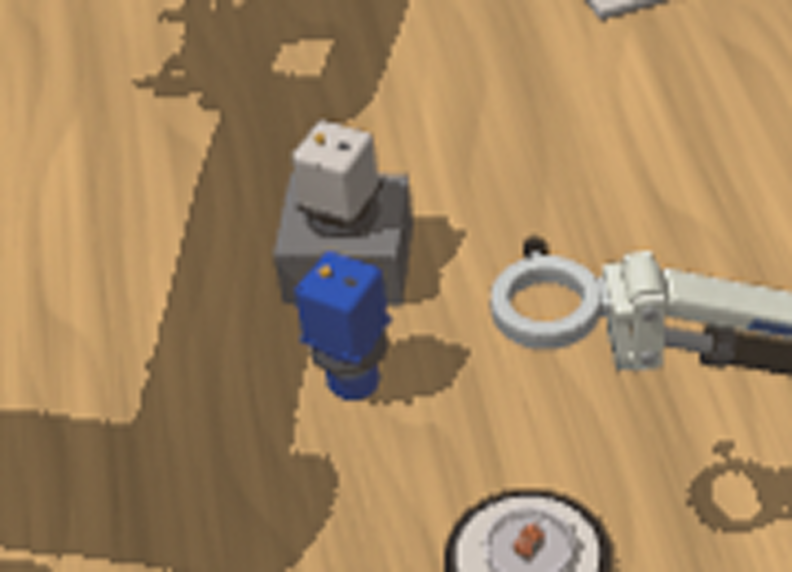

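View pics/crop_top.png

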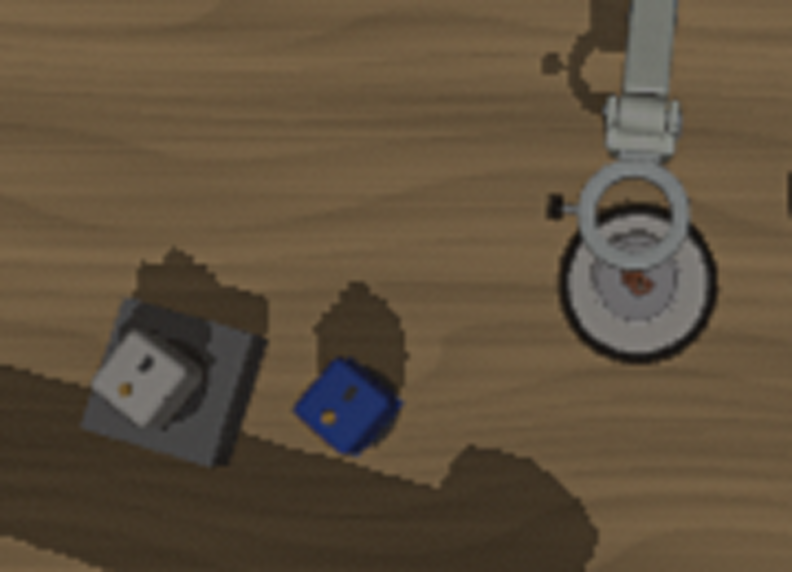

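Candidates for the head: white one in the grey holder (side (271,150), top (213,236)), and the blue look-alike standing next to it (side (273,183), top (259,242)). I choose the white one. For the stage, I take the plate with the dish under the ring (top (324,214)). The ring carries a black knob on its +y side. Next I fit the poses.

```bash
cat > fit.py <<'E'
from h import *
from scipy.optimize import minimize
S=np.load("m0.npz")
def raster(n,X,up=4):
    p=proj(n,X); h=cv2.convexHull(p.astype(np.float32))[:,0]
    m=np.zeros((400*up,640*up),np.uint8); cv2.fillConvexPoly(m,np.round(((h+0.5)*up-0.5)*16).astype(np.int32),1,shift=4)
    return cv2.resize(m.astype(np.float32),(640,400),interpolation=cv2.INTER_AREA)
def box(x,y,yaw,a,z0,z1):
    c,s=np.cos(yaw),np.sin(yaw); P=[]
    for z in (z0,z1):
        for i,j in ((1,1),(1,-1),(-1,-1),(-1,1)):
            P.append([x+a*(c*i-s*j),y+a*(s*i+c*j),z])
    return np.array(P)
def circ(x,y,z,r,n=48):
    t=np.linspace(0,2*np.pi,n,endpoint=False); return np.c_[x+r*np.cos(t),y+r*np.sin(t),0*t+z]
E
python3 - <<'E'
from fit import *
win={"side":(262,134,284,166),"top":(192,220,228,252)}
T={}
for n in win:
    im=S[n].astype(int); x0,y0,x1,y1=win[n]
    mn=im.min(2); sat=im.max(2)-im.min(2)
    print(n); print(mn[y0:y1:2,x0:x1:2])
E
```

```text
side
[[ 67  65  66  64  64  68  65  62  98 109 103]
 [ 68  66  65  60  60  65  63  95 102 108 105]
 [ 67  63  98 184 182 127  96  96  99 105 107]
 [ 66  77 166 138 189 191 192 181 168 104 108]
 [ 67 185 170  89 190 128 174 191 125 104 109]
 [180 191 191 191 189 173 177 155  88  98 110]
 [153 176 190 190 191 192 175  91  90  96 108]
 [119 116 119 136 162 184 114  90  90  94 106]
 [116 116 117 119 119 118  90  90  89  91  94]
 [117 115 116 118 119 120  93  91  90  74  77]
 [118 113 115 115 117 117  94  91  90  57  76]
 [ 99 116 114 115 116 116  95  91  42  53  77]
 [115  69  61  75 104 119 101  66  45  54  77]
 [120  97  75  39  26  38  56  48  53  68  76]
 [119 120  72  66  78  71  62  47  52  74 115]
 [119 120 120 111 110 111 111 112 114 122 121]]
top
[[ 68  66  67  68  67  66  67  65  68  48  39  40  41  33  37  38  37  36]
 [ 64  63  64  62  62  62  61  66  66  38  39  41  40  41  39  42  40  34]
 [ 61  62  62  62  64  64  64  68  35  45  39  37  40  40  40  42  42  40]
 [ 56  56  56  57  59  61  64  65  66 106  73  43  40  39  39  42  41  39]
 [ 61  62  59  60  58  56  63  70 111 
[... 162 characters left out ...]
116 108  72  44  33  26]
 [ 66  66  64  65  62  88 115 113 114 114  75 112 116 116 114  59  48  30]
 [ 35  54  60  63  67 115 113 115 109 115 115 114 115 117 101  59  61  29]
 [ 35  37  35  36  41 105 115 102  36 107 114 114 117 107  62  59  44  31]
 [ 35  36  36  34  58  68  95 116 100 117 115 117 110  59  59  46  36  55]
 [ 36  37  36  36  67  67  64  93 115 115 116 114  78  58  54  37  34  67]
 [ 35  34  32  37  69  68  68  65  75 114 117  93  55  56  31  46  68  68]
 [ 37  35  36  56  69  68  67  67  67  63  95  60  57  52  69  70  70  68]
 [ 37  35  35  33  36  56  66  68  69  69  68  68  69  69  69  68  69  70]
 [ 33  34  35  33  34  33  35  33  42  64  69  68  70  69  69  68  68  69]]
```

```bash
cat > fithead.py <<'E'
from fit import *
def soft(n):
    im=S[n].min(2).astype(float)
    if n=="side": s=np.clip((im-118)/72,0,1); w=(258,134,288,153)
    else: s=np.clip((im-66)/48,0,1); w=(194,220,230,252)
    m=np.zeros_like(s); x0,y0,x1,y1=w; m[y0:y1,x0:x1]=s[y0:y1,x0:x1]
    k=cv2.morphologyEx((m*255).astype(np.uint8),cv2.MORPH_CLOSE,np.ones((5,5),np.uint8))/255.
    hull=cv2.convexHull(np.argwhere(m>0.5)[:,::-1].astype(np.int32)); hm=np.zeros(m.shape,np.uint8); cv2.fillPoly(hm,[hull],1); hm=cv2.erode(hm,np.ones((3,3)))
    return np.maximum(m,hm*1.0)
T={n:soft(n) for n in ("side","top")}
def cost(p,z=0.12,ns=("side","top")):
    return sum(((raster(n,box(p[0],p[1],p[2],0.023,z,z))-T[n])**2).sum() for n in ns)
for ns in (("side","top"),("side",),("top",)):
    g={"side":(271,143),"top":(209,236)}[ns[0]]
    x=onz(ns[0],*g,0.12)
    best=min((minimize(cost,[x[0],x[1],y],args=(0.12,ns),method="Nelder-Mead",options=dict(initial_simplex=[[x[0],x[1],y],[x[0]+.01,x[1],y],[x[0],x[1]+.01,y],[x[0],x[1],y+.3]],xatol=1e-5,fatol=1e-3)) for y in (0.2,0.6,1.0,1.4)),key=lambda r:r.fun)
    print(ns,best.x.round(4),np.degrees(best.x[2])%90,best.fun,[T[n].sum() for n in ns])
E
python3 fithead.py
```

```text
('side', 'top') [0.448  0.3031 0.9382] 53.75697213529283 42.98191550925926 [np.float64(119.41666666666669), np.float64(252.35416666666666)]
('side',) [0.4487 0.3024 0.943 ] 54.02903149579818 11.830873842592592 [np.float64(119.41666666666669)]
('top',) [0.448  0.3031 0.939 ] 53.80005470638188 29.11328125 [np.float64(252.35416666666666)]
```

```bash
python3 - <<'E'
from fit import *
from h import *
# ring: gray mask near; print intensities
im=S["top"].astype(int); print(im[180:214:1,304:342:2].min(2))
im=S["side"].astype(int); print(im[164:192:1,302:338:2].min(2))
E
```

```text
[[ 58  59  59  58  59  58  57 123 117 107 103 104 102 104  99  73  56  57
   56]
 [ 60  60  61  62  61  59  60 127 128 124 128 128 124 111 126  67  60  60
   60]
 [ 60  62  63  61  63  60  60 127 129 126 129 130 127 125 131  62  62  63
   62]
 [ 62  62  62  62  63  61  61 101 117 123 126 128 127 128 132  59  61  61
   61]
 [ 65  64  65  65  63  64  65  62  74 103 104 107 109 116 122  62  65  64
   65]
 [ 64  66  65  66  65  65  64  53  77 114 116 115 115  77  66  64  64  63
   64]
 [ 67  68  69  69  68  68  65  68  86 101 109 107 101  59  57  65  66  66
   65]
 [ 69  68  68  68  67  67  70  92 118 118 118 115 114  65  65  68  68  67
   67]
 [ 65  66  66  65  64  63  88 116 118 123 122 120 118 105  71  68  69  66
   67]
 [ 63  62  61  63  62  65 111 121 120 122 114 119 120 117  98  66  69  68
   70]
 [ 62  61  62  61  58  94 117 119 101  62  63  77 114 119 115  71  66  66
   66]
 [ 62  64  62  62  59 116 121 105  61  57  57  59  73 113 114  86  63  66
   66]
 [ 65  64  63  63  65 116 120  72  59  62  59  59  57  91 116 113  64  64
   63]
 [ 64  62  66  64  98 120 112  60  63  64  63  
[... 3055 characters left out ...]
200 157  90 107 123 110]
 [105 107 110 116 169 197 197 182 182 183 187 201 174 106  95 106 124 114]
 [105 108 110 113 128 172 201 199 198 200 200 187 116  93 102 103 129 126]
 [106 108 107 113 115 130 150 181 180 182 151 123  95  96 103 104 127 128]
 [105 108 105 111 114 115 119 132 128 125 104  94  96 102 103 105 119 128]
 [105 108 105 110 109 117 114 112 109 103  99  96 101 107 104 104 108 128]
 [106 107 105 107 107 112 108 111 109 102 102 101 109 106 103 103  93 127]
 [106 106 108 106 109 108 106  96  98  95 109 109 111 106 105 102  81 127]
 [106 106 109 106 111 110 107  97 100 100 111 111 111 106 103 101 107 128]
 [105 106 109 107 110 111 108 101 101 101 109 111 111 107 104 101 109 121]]
```

```bash
cat > fitring.py <<'E'
from fit import *
def soft():
    T={};W={}
    im=S["side"].min(2).astype(float); T["side"]=np.clip((im-140)/60,0,1)
    w=np.zeros(im.shape); w[167:188,300:328]=1; W["side"]=w
    im=S["top"].min(2).astype(float); T["top"]=np.clip((im-67)/50,0,1)
    w=np.zeros(im.shape); w[189:195,309:342]=1; w[187:201,309:318]=1; w[187:201,330:342]=1; W["top"]=w
    return T,W
T,W=soft()
def cost(p,ns=("side","top")):
    c=0
    for n in ns:
        m=raster(n,circ(*p[:3],0.031))-raster(n,circ(*p[:3],0.021))
        c+=(W[n]*(m-T[n])**2).sum()
    return c
x=tri((318.5,177),(322.6,198.3)); print("tri",x)
r=minimize(cost,x,method="Nelder-Mead",options=dict(initial_simplex=[x,x+[.01,0,0],x+[0,.01,0],x+[0,0,.01]],xatol=1e-5,fatol=1e-3)); print(r.x.round(4),r.fun)
for z in (0.235,0.24,0.245,0.25,0.255):
  for ns in (("side",),("top",)):
    r=minimize(lambda p:cost([p[0],p[1],z],ns),x[:2],method="Nelder-Mead",options=dict(initial_simplex=[x[:2],x[:2]+[.01,0],x[:2]+[0,.01]],xatol=1e-5,fatol=1e-3)); print(z,ns,r.x.round(4),r.fun)
# arm direction & stage & post
for n,uv in (("top",(334,92)),):
    print("post top guess",onz(n,*uv,0.2))
print("stage side",onz("side",314.5,236,0.01),"top edges",onz("top",325.5,214,0.01))
E
python3 fitring.py
```

```text
tri [0.53719097 0.00126755 0.24101166]
[ 0.5369 -0.0013  0.2456] 23.040277083333333
0.235 ('side',) [0.5394 0.0091] 10.956666666666667
0.235 ('top',) [ 0.5381 -0.0008] 4.880850000000001
0.24 ('side',) [0.5384 0.0043] 12.024114583333333
0.24 ('top',) [ 0.5372 -0.001 ] 5.811943750000001
0.245 ('side',) [ 0.5376 -0.0007] 13.885312500000001Traceback (most recent call last):
  File "fitring.py", line 20, in <module>
    r=minimize(lambda p:cost([p[0],p[1],z],ns),x[:2],method="Nelder-Mead",options=dict(initial_simplex=[x[:2],x[:2]+[.01,0],x[:2]+[0,.01]],xatol=1e-5,fatol=1e-3)); print(z,ns,r.x.round(4),r.fun)
    res = _minimize_neldermead(fun, x0, args, callback, bounds=bounds,
                               **options)
    fsim[j] = func(sim[j])
              ~~~~^^^^^^^^
    fx = function(np.copy(x), *(wrapper_args + args))
  File "fitring.py", line 20, in <lambda>
    r=minimize(lambda p:cost([p[0],p[1],z],ns),x[:2],method="Nelder-Mead",options=dict(initial_simplex=[x[:2],x[:2]+[.01,0],x[:2]+[0,.01]],xatol=1e-5,fatol=1e-3)); print(z,ns,r.x.round(4),r.fun)
                        ~~~~^^^^^^^^^^^^^^^^^^
  File "fitring.py", line 13, in cost
    m=raster(n,circ(*p[:3],0.031))-raster(n,circ(*p[:3],0.021))
                                   ~~~~~~^^^^^^^^^^^^^^^^^^^^^^
  File "fit.py", line 5, in raster
    p=proj(n,X); h=cv2.convexHull(p.astype(np.float32))[:,0]
  File "h.py", line 13, in proj
    K,Rm,e=cam(n); c=(np.atleast_2d(X)-e)@Rm; p=c@K.T; return p[:,:2]/p[:,2:]
           ~~~^^^
  File "h.py", line 5, in cam
    p=ctrl.camera_params(n); f=200/np.tan(np.radians(p["fovy"]/2))
ValueError: time passes only in moves, steps and waits
```

```bash
python3 - <<'E'
s=open('h.py').read()
s=s.replace('''    p=ctrl.camera_params(n); f''','''    p=CP[n]; f''')
s=s.replace("def cam(n)","""CP={"side":{'fovy':54.423770462140105,'cx':320.3500984122114,'cy':196.76352461477939,'eye':[0.39693604,-0.65327458,0.91935902],'rotation':[-2.39840132,0.28779681,-0.08917332]},"top":{'fovy':54.534408036500146,'cx':316.6592501073466,'cy':199.40082498128928,'eye':[0.41540311,-0.00491849,1.16806044],'rotation':[-2.1573956,2.13360053,-0.11418608]}}
def cam(n)""",1)
open('h.py','w').write(s)
E
python3 - <<'E'
from h import *
print("post top",onz("top",334,92,0.2),"stage side",onz("side",314.5,236,0.01),"top",onz("top",325,214,0.01))
e=[round(float(x),3) for x in onz("top",259,242,0.1)];print("blue",e)
o=ctrl.get_obs(); M=R.from_rotvec(o["tool_rot"]).as_matrix(); print(o["t"],o["tool_pos"],M.round(3))
# holder yaw
for u in ((205,218),(239,226)):print(onz("top",*u,0.052))
E
```

```text
post top [ 0.82206018 -0.02522839  0.2       ] stage side [ 0.51979942 -0.00462984  0.01      ] top [ 0.51999192 -0.00485375  0.01      ]
blue [0.433, 0.176, 0.1]
0.8 [0.18875324 0.59579921 0.24535218] [[ 0.953  0.     0.302]
 [-0.302  0.     0.953]
 [ 0.    -1.     0.   ]]
[0.50089108 0.34290619 0.052     ]
[0.47882239 0.24301193 0.052     ]
```

Emit:
servo_tool(
  delta_pos=[
    [0.05, 0, -0.03],
    [0.05, 0, -0.03],
    [0.05, 0, -0.03],
    [0.05, 0, -0.03],
    [0.05, 0, -0.03],
  ],
  dr=[
    [0, 0, 0],
    [0, 0, 0],
    [0, 0, 0],
    [0, 0, 0],
    [0, 0, 0],
  ],
  grip=[1, 1, 1, 1, 1],
)

```text
t: 1.42
tool_pos: [0.3851, 0.3746, 0.2459]
tool_rot: [-1.556, 0.233, -0.235]
contact_force: [0.8, 0.7, 0.4]
opening: 0.0854
```

```bash
cat > go.py <<'E'
from h import *
import sys
def go(x,y,z,yaw,dt=None):
    o=ctrl.get_obs(); M=R.from_rotvec(o["tool_rot"]).as_matrix()
    zy=np.degrees(np.arctan2(M[1,2],M[0,2]))
    d=np.array([x,y,z])-o["tool_pos"]
    # target R: y down, z at yaw
    a=np.radians(yaw); Zt=np.array([np.cos(a),np.sin(a),0]);Y=np.array([0,0,-1.]);X=np.cross(Y,Zt)
    Rt=np.c_[X,Y,Zt]; rv=np.degrees(R.from_matrix(M.T@Rt).as_rotvec())
    print("t",o["t"],"pos",o["tool_pos"].round(4),"yaw",zy.round(2),"open",round(o["opening"],4),"F",o["contact_force"].round(2),"q6",o["q"][5].round(2))
    print("d_tool mm",(M.T@d*1000).round(1),"dr",rv.round(2), "after-turn d", (Rt.T@d*1000).round(1))
go(*map(float,sys.argv[1:5]))
E
python3 go.py 0.448 0.303 0.2 53.8
```

```text
t 1.425 pos [0.3851 0.3746 0.2459] yaw 72.91 open 0.0854 F [0.79 0.74 0.42] q6 -0.64
d_tool mm [ 81.1  45.9 -50. ] dr [-0.16 19.11  0.05] after-turn d [ 93.   45.9 -20.6]
```

Emit:
servo_tool(
  delta_pos=[
    [0.03, 0.01, -0.02],
    [0.03, 0.01, -0.015],
    [0.025, 0.01, -0.005],
  ],
  dr=[
    [0, 7, 0],
    [0, 7, 0],
    [0, 5, 0],
  ],
  grip=[1, 1, 1],
)

```text
t: 1.8
tool_pos: [0.4517, 0.299, 0.2173]
tool_rot: [-1.505, 0.501, -0.508]
contact_force: [0.1, -0.4, 0.1]
opening: 0.0854
```

```bash
python3 go.py 0.448 0.303 0.16 53.8
```

```text
t 1.8 pos [0.4517 0.299  0.2173] yaw 53.06 open 0.0854 F [ 0.13 -0.39  0.08] q6 -0.48
d_tool mm [-5.5 57.3  0.5] dr [-0.4  -0.74  0.14] after-turn d [-5.4 57.3  1. ]
```

Emit:
servo_tool(
  delta_pos=[
    [-0.005, 0.03, 0.0005],
    [0, 0.02, 0],
    [0, 0, 0],
  ],
  dr=[
    [-0.4, -0.7, 0],
    [0, 0, 0],
    [0, 0, 0],
  ],
  grip=[1, 1, 1],
)

```text
t: 2.17
tool_pos: [0.4497, 0.3006, 0.1659]
tool_rot: [-1.514, 0.497, -0.501]
contact_force: [0.1, -0.0, 0.3]
opening: 0.0857
```

```bash
python3 go.py 0.448 0.303 0.087 53.8; python3 - <<'E'
from h import *
F=[]
for n in ("side","top","side","top"):
    im=ctrl.get_image(n); o=ctrl.get_obs(); F.append(np.r_[o["contact_force"],o["wrist_torque"]])
    if len(F)<3: cv2.imwrite(f"pics/pre_{n}.png",cv2.resize(im[120:220,180:320] if n=="side" else im[190:290,150:290],None,fx=5,fy=5,interpolation=cv2.INTER_CUBIC)[:,:,::-1])
print(np.round(F,2))
E
```

```text
t 2.175 pos [0.4497 0.3006 0.1659] yaw 53.51 open 0.0857 F [ 0.11 -0.04  0.32] q6 -0.48
d_tool mm [-3.1 78.9  0.9] dr [ 0.02 -0.29  0.16] after-turn d [-2.8 78.9  0.9]
[[ 0.65 -0.61  0.08 -0.04 -0.05 -0.04]
 [-0.73 -0.24  0.65 -0.03  0.02  0.03]
 [-0.27 -0.19  0.52 -0.04  0.01 -0.02]
 [-0.31 -0.17  1.    0.01  0.    0.02]]
```

View pics/pre_side.png

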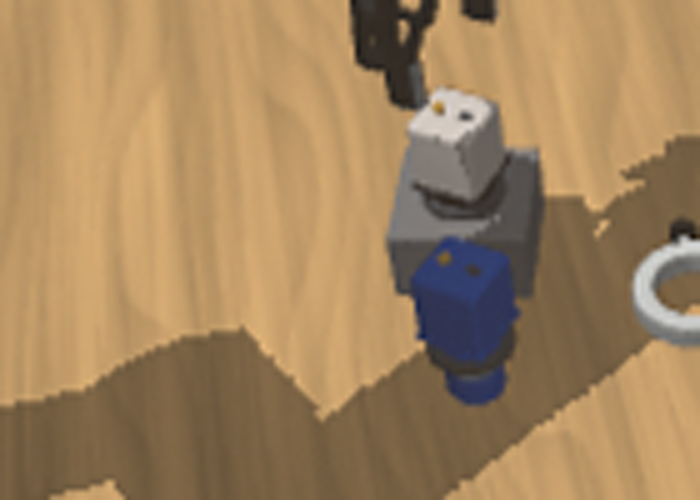

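View pics/pre_top.png

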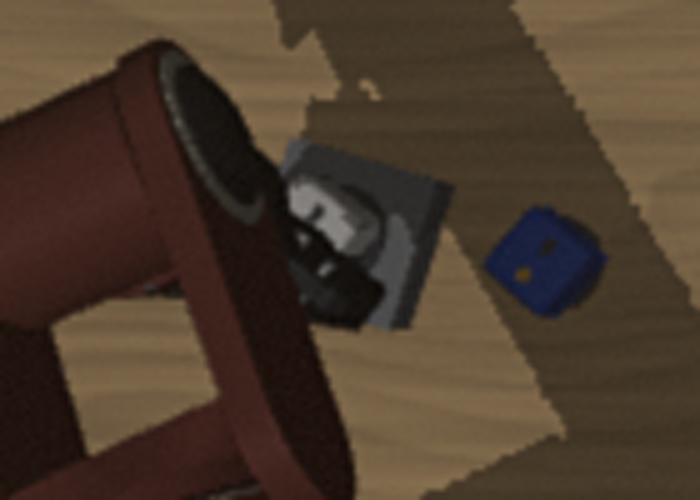

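```bash
python3 - <<'E'
from h import *
a=np.radians(53.5); d=np.array([np.cos(a),np.sin(a),0])
c=np.array([.4497,.3006,.1659])
for zz in (-.014,0,.005,0.013):
  for s in (-.0427,.0427,-0.057,0.057): print(zz,s,proj("side",c+d*s+[0,0,zz]).round(1),((proj("side",c+d*s+[0,0,zz])-[180,120])*5).round(0))
print(proj("side",[[.448,.303,.12]]))
E
```

```text
-0.014 -0.0427 [[262.6 143.6]] [[413. 118.]]
-0.014 0.0427 [[275.7 127.2]] [[478.  36.]]
-0.014 -0.057 [[260.3 146.5]] [[401. 133.]]
-0.014 0.057 [[277.8 124.6]] [[489.  23.]]
0 -0.0427 [[262.  140.1]] [[410. 100.]]
0 0.0427 [[275.2 123.6]] [[476.  18.]]
0 -0.057 [[259.7 142.9]] [[398. 115.]]
0 0.057 [[277.3 121. ]] [[487.   5.]]
0.005 -0.0427 [[261.8 138.8]] [[409.  94.]]
0.005 0.0427 [[275.1 122.3]] [[475.  12.]]
0.005 -0.057 [[259.4 141.7]] [[397. 108.]]
0.005 0.057 [[277.2 119.7]] [[486.  -2.]]
0.013 -0.0427 [[261.4 136.7]] [[407.  83.]]
0.013 0.0427 [[274.8 120.2]] [[474.   1.]]
0.013 -0.057 [[259.1 139.6]] [[395.  98.]]
0.013 0.057 [[276.9 117.6]] [[485. -12.]]
[[269.76348938 142.77804456]]
```

Emit:
servo_tool(
  delta_pos=[
    [-0.003, 0.03, 0.001],
    [0, 0.025, 0],
    [0, 0.015, 0],
    [0, 0.005, 0],
    [0, 0, 0],
  ],
  dr=[
    [0, -0.3, 0],
    [0, 0, 0],
    [0, 0, 0],
    [0, 0, 0],
    [0, 0, 0],
  ],
  grip=[1, 1, 1, 1, 1],
)

```text
t: 3.0
tool_pos: [0.454, 0.307, 0.099]
tool_rot: [-1.502, 0.481, -0.505]
contact_force: [-0.5, 1.2, -0.5]
opening: 0.0849
```

```bash
python3 go.py 0.448 0.303 0.085 53.8
```

```text
t 3.0 pos [0.454 0.307 0.099] yaw 53.9 open 0.0849 F [-0.54  1.21 -0.52] q6 -0.48
d_tool mm [-2.6 13.8 -6.9] dr [-0.89  0.1   0.62] after-turn d [-2.5 14.  -6.7]
```

Emit:
servo_tool(
  delta_pos=[
    [-0.0025, 0.006, -0.0065],
    [0, 0.004, 0],
  ],
  dr=[
    [-0.8, 0, 0.6],
    [0, 0, 0],
  ],
  grip=[1, 1],
)

```text
t: 3.25
tool_pos: [0.449, 0.3035, 0.0903]
tool_rot: [-1.511, 0.491, -0.495]
contact_force: [-0.3, -0.1, 0.3]
opening: 0.0856
```

```bash
python3 go.py 0.448 0.303 0.085 53.8
```

```text
t 3.25 pos [0.449  0.3035 0.0903] yaw 53.9 open 0.0856 F [-0.25 -0.13  0.28] q6 -0.48
d_tool mm [-0.5  5.3 -1.1] dr [-0.2   0.1   0.07] after-turn d [-0.5  5.3 -1. ]
```

Emit:
servo_tool(
  delta_pos=[
    [-0.0005, 0.005, -0.001],
    [0, 0, 0],
    [0, 0, 0],
    [0, 0, 0],
    [0, 0, 0],
  ],
  dr=[
    [-0.2, 0, 0],
    [0, 0, 0],
    [0, 0, 0],
    [0, 0, 0],
    [0, 0, 0],
  ],
  grip=[1, 0.8, 0.65, 0.5, 0.4],
  grip_force=40,
)

```text
t: 3.88
tool_pos: [0.4485, 0.3034, 0.0854]
tool_rot: [-1.513, 0.492, -0.495]
contact_force: [-0.2, -0.4, -0.6]
opening: 0.0459
```

```bash
python3 go.py 0.448 0.303 0.085 53.8
```

```text
t 3.875 pos [0.4485 0.3034 0.0854] yaw 53.89 open 0.0459 F [-0.21 -0.42 -0.62] q6 -0.48
d_tool mm [-0.2  0.4 -0.6] dr [-0.09  0.09  0.1 ] after-turn d [-0.2  0.4 -0.6]
```

Emit:
servo_tool(
  delta_pos=[
    [0, 0, 0],
    [0, 0, 0],
    [0, -0.01, 0],
    [0, -0.01, 0],
  ],
  dr=[
    [0, 0, 0],
    [0, 0, 0],
    [0, 0, 0],
    [0, 0, 0],
  ],
  grip=[0.3, 0.3, 0.3, 0.3],
)

```text
t: 4.38
tool_pos: [0.4479, 0.3036, 0.1043]
tool_rot: [-1.512, 0.493, -0.494]
contact_force: [2.7, 2.7, -5.3]
opening: 0.0453
```

```bash
python3 go.py 0.448 0.303 0.16 53.8
```

```text
t 4.375 pos [0.4479 0.3036 0.1043] yaw 53.88 open 0.0453 F [ 2.7   2.69 -5.33] q6 -0.48
d_tool mm [  0.4 -55.7  -0.3] dr [-0.1   0.08  0.04] after-turn d [  0.4 -55.7  -0.4]
```

Emit:
servo_tool(
  delta_pos=[
    [0, -0.012, 0.001],
    [0, -0.012, 0],
    [0, -0.015, 0],
    [0, -0.02, 0],
    [0, -0.02, 0],
  ],
  dr=[
    [0, 0, 0],
    [0, 0, 0],
    [0, 0, 0],
    [0, 0, 0],
    [0, 0, 0],
  ],
  grip=[0.3, 0.3, 0.3, 0.3, 0.3],
)

```text
t: 5.0
tool_pos: [0.4459, 0.3024, 0.1866]
tool_rot: [-1.52, 0.497, -0.491]
contact_force: [0.4, -0.4, -4.1]
opening: 0.0458
```

```bash
python3 go.py 0.5 0.2 0.36 30
```

```text
t 5.0 pos [0.4459 0.3024 0.1866] yaw 53.89 open 0.0458 F [ 0.44 -0.35 -4.14] q6 -0.48
d_tool mm [ 103.7 -173.2  -52.1] dr [ 4.400e-01  2.389e+01 -2.000e-02] after-turn d [ 115.7 -173.4   -4.3]
```

Emit:
servo_tool(
  delta_pos=[
    [0.02, -0.04, -0.015],
    [0.04, -0.04, -0.03],
    [0.04, -0.04, -0.03],
    [0.04, -0.03, -0.03],
    [0.04, -0.015, -0.03],
  ],
  dr=[
    [0, 0, 0],
    [0, 0, 0],
    [0, 0, 0],
    [0, 0, 0],
    [0, 0, 0],
  ],
  grip=[0.3, 0.3, 0.3, 0.3, 0.3],
)

```text
t: 5.62
tool_pos: [0.5108, 0.0866, 0.3598]
tool_rot: [-1.524, 0.491, -0.486]
contact_force: [0.5, -0.9, -5.3]
opening: 0.0454
```

```bash
python3 go.py 0.537 -0.001 0.345 53.8
```

```text
t 5.625 pos [0.5108 0.0866 0.3598] yaw 54.31 open 0.0454 F [ 0.53 -0.89 -5.33] q6 -0.92
d_tool mm [ 72.4  15.3 -55.7] dr [0.54 0.51 0.  ] after-turn d [ 72.9  14.8 -55.2]
```

Emit:
servo_tool(
  delta_pos=[
    [0.035, 0.005, -0.03],
    [0.02, 0, -0.015],
    [0.005, 0, -0.002],
    [0, 0, 0],
  ],
  dr=[
    [0.5, 0.5, 0],
    [0, 0, 0],
    [0, 0, 0],
    [0, 0, 0],
  ],
  grip=[0.3, 0.3, 0.3, 0.3],
)

```text
t: 6.12
tool_pos: [0.5314, 0.0079, 0.3605]
tool_rot: [-1.513, 0.497, -0.502]
contact_force: [-0.4, -0.8, -5.0]
opening: 0.0456
```

```bash
python3 go.py 0.537 -0.001 0.345 53.8
```

```text
t 6.125 pos [0.5314 0.0079 0.3605] yaw 53.46 open 0.0456 F [-0.45 -0.82 -5.03] q6 -1.06
d_tool mm [ 9.7 15.5 -3.8] dr [-0.04 -0.34  0.17] after-turn d [ 9.8 15.5 -3.9]
```

Emit:
servo_tool(
  delta_pos=[
    [0.0095, 0.01, -0.004],
    [0, 0, 0],
    [0, 0, 0],
  ],
  dr=[
    [0, -0.3, 0.2],
    [0, 0, 0],
    [0, 0, 0],
  ],
  grip=[0.3, 0.3, 0.3],
)

```text
t: 6.5
tool_pos: [0.5363, 0.0007, 0.3493]
tool_rot: [-1.513, 0.494, -0.49]
contact_force: [-0.8, 0.6, -3.7]
opening: 0.0452
```

```bash
python3 go.py 0.537 -0.001 0.345 53.8; python3 - <<'E'
from h import *
F=[]
for i in range(8):
    n=("side","top")[i%2]
    im=ctrl.get_image(n); o=ctrl.get_obs(); F.append(np.r_[o["contact_force"],o["tool_pos"]])
    if i<2:
        cv2.imwrite(f"pics/hov_{n}.png",cv2.resize(im[100:220,250:390],None,fx=5,fy=5,interpolation=cv2.INTER_CUBIC)[:,:,::-1])
        cv2.imwrite(f"pics/hovfull_{n}.png",im[:,:,::-1])
F=np.array(F);print(F.mean(0).round(3),F.std(0).round(3))
E
```

```text
t 6.5 pos [0.5363 0.0007 0.3493] yaw 53.98 open 0.0452 F [-0.83  0.55 -3.74] q6 -1.08
d_tool mm [ 1.6  4.3 -1. ] dr [-0.02  0.18 -0.14] after-turn d [ 1.6  4.3 -1. ]
[ 0.17   0.066 -4.412  0.536  0.     0.35 ] [0.428 0.674 0.362 0.    0.    0.   ]
```

View pics/hov_side.png

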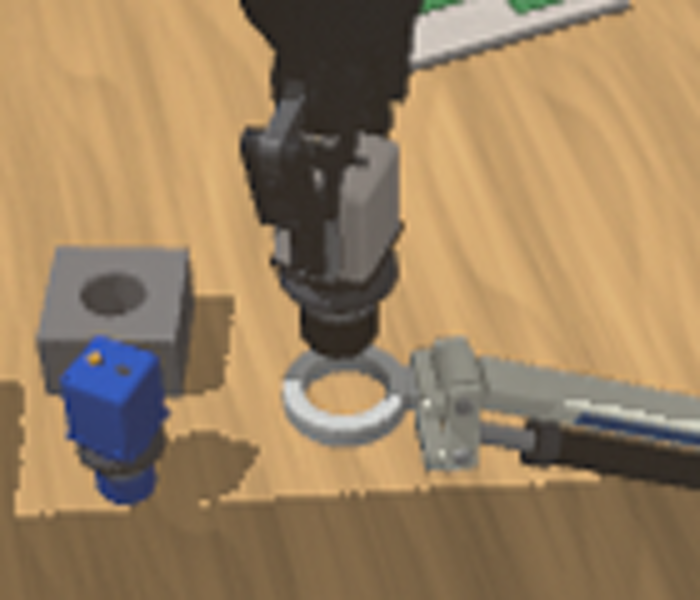

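View pics/hov_top.png

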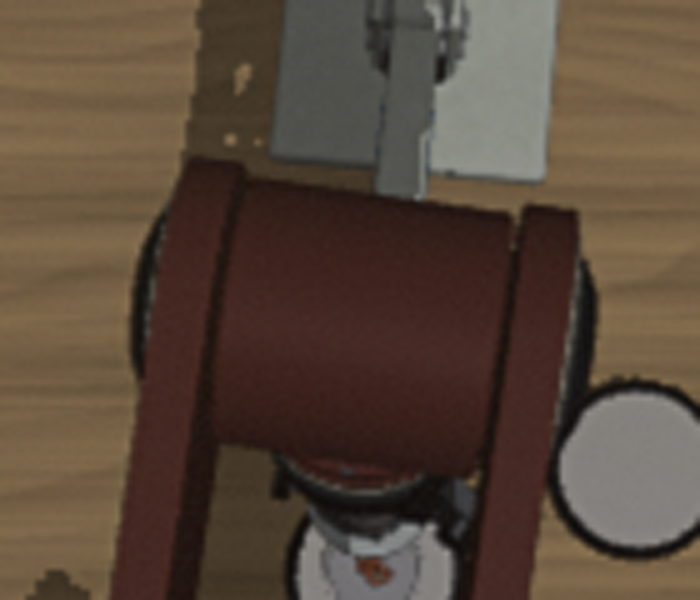

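```bash
python3 - <<'E'
from fit import *
im=cv2.imread("pics/hovfull_side.png")
im=cv2.resize(im[140:200,290:350],None,fx=10,fy=10,interpolation=cv2.INTER_CUBIC)
def d(X,c):
    p=((proj("side",X)-[290,140]+0.5)*10).astype(np.int32); cv2.polylines(im,[p],True,c,1)
x,y,z=.536,.000,.350-.033
d(circ(x,y,z+.006,.028),(0,255,0)); d(circ(x,y,z,.028),(0,255,0)); d(circ(x,y,z-.04,.019),(255,255,0)); d(circ(x,y,z-.036,.019),(255,0,255))
d(box(x,y,np.radians(53.9),.023,z+.012,z+.012)[:4],(0,0,255))
d(circ(.537,-.001,.2455,.031),(0,255,255)); d(circ(.537,-.001,.2455,.021),(0,255,255))
cv2.imwrite("pics/ov1.png",im)
E
```

```text
(no output)
```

View pics/ov1.png

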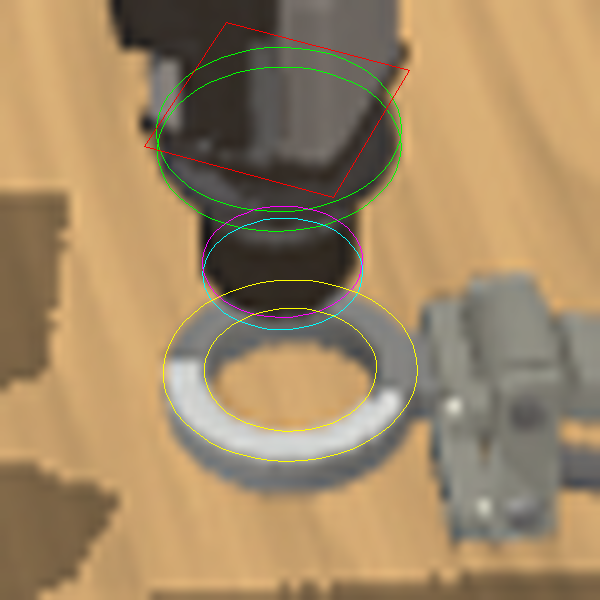

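Emit:
servo_tool(
  delta_pos=[
    [0.0015, 0.01, -0.0005],
    [0, 0.01, 0],
    [0, 0.004, 0],
    [0, 0, 0],
  ],
  dr=[
    [0, 0.2, -0.1],
    [0, 0, 0],
    [0, 0, 0],
    [0, 0, 0],
  ],
  grip=[0.3, 0.3, 0.3, 0.3],
)

```text
t: 7.4
tool_pos: [0.537, -0.0011, 0.323]
tool_rot: [-1.513, 0.497, -0.495]
contact_force: [-0.9, 0.1, -4.2]
opening: 0.0455
```

```bash
python3 go.py 0.537 -0.001 0.30 53.8
```

```text
t 7.4 pos [ 0.537  -0.0011  0.323 ] yaw 53.71 open 0.0455 F [-0.88  0.12 -4.21] q6 -1.08
d_tool mm [-0.1 23.   0.1] dr [ 0.01 -0.09 -0.07] after-turn d [-0.1 23.   0.1]
```

Emit:
servo_tool(
  delta_pos=[
    [0, 0.005, 0],
    [0, 0.005, 0],
    [0, 0.005, 0],
    [0, 0, 0],
  ],
  dr=[
    [0, 0, 0],
    [0, 0, 0],
    [0, 0, 0],
    [0, 0, 0],
  ],
  grip=[0.3, 0.3, 0.3, 0.3],
)

```text
t: 7.9
tool_pos: [0.5371, -0.0011, 0.3073]
tool_rot: [-1.513, 0.496, -0.495]
contact_force: [0.2, -0.0, -4.1]
opening: 0.0453
```

```bash
python3 go.py 0.537 -0.001 0.285 53.8; python3 - <<'E'
from h import *
F=[]
for i in range(3):
    im=ctrl.get_image("side"); o=ctrl.get_obs(); F.append(np.r_[o["contact_force"],o["tool_pos"]])
cv2.imwrite("pics/in1.png",cv2.resize(im[130:210,280:380],None,fx=7,fy=7,interpolation=cv2.INTER_CUBIC)[:,:,::-1])
F=np.array(F);print(F.mean(0).round(3),F.std(0).round(3))
E
```

```text
t 7.9 pos [ 0.5371 -0.0011  0.3073] yaw 53.71 open 0.0453 F [ 0.17 -0.04 -4.1 ] q6 -1.08
d_tool mm [-0.2 22.3  0. ] dr [-0.01 -0.09 -0.04] after-turn d [-0.2 22.3  0. ]
[-1.570e-01 -1.250e-01 -4.416e+00  5.370e-01 -1.000e-03  3.080e-01] [0.257 0.08  0.104 0.    0.    0.   ]
```

View pics/in1.png

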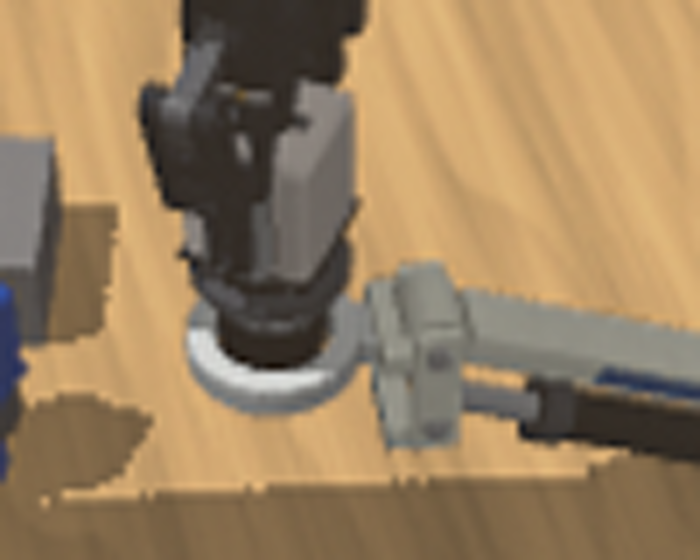

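The lens tube has entered the ring (side crop around (265,355)), the ring is unmoved and there's no side force. I'm continuing down to flange contact.

Emit:
servo_tool(
  delta_pos=[
    [0, 0.006, 0],
    [0, 0.006, 0],
    [0, 0.006, 0],
    [0, 0.004, 0],
    [0, 0, 0],
  ],
  dr=[
    [0, 0, 0],
    [0, 0, 0],
    [0, 0, 0],
    [0, 0, 0],
    [0, 0, 0],
  ],
  grip=[0.3, 0.3, 0.3, 0.3, 0.3],
)

```text
t: 8.68
tool_pos: [0.5374, -0.0011, 0.2845]
tool_rot: [-1.513, 0.495, -0.496]
contact_force: [-1.2, -0.4, -4.2]
opening: 0.0458
```

```bash
python3 go.py 0.537 -0.001 0.2785 53.8
```

```text
t 8.675 pos [ 0.5374 -0.0011  0.2845] yaw 53.72 open 0.0458 F [-1.19 -0.4  -4.15] q6 -1.08
d_tool mm [-0.4  6.  -0.2] dr [-0.04 -0.08  0.02] after-turn d [-0.4  6.  -0.2]
```

Emit:
servo_tool(
  delta_pos=[
    [-0.0004, 0.003, 0],
    [0, 0.003, 0],
    [0, 0.001, 0],
    [0, 0, 0],
  ],
  dr=[
    [0, 0, 0],
    [0, 0, 0],
    [0, 0, 0],
    [0, 0, 0],
  ],
  grip=[0.3, 0.3, 0.3, 0.3],
)

```text
t: 9.18
tool_pos: [0.5374, -0.001, 0.2781]
tool_rot: [-1.513, 0.494, -0.497]
contact_force: [0.7, -0.5, -3.5]
opening: 0.0455
```

```bash
cat > tgt.py <<'E'
from h import *
import sys
# target pose on sinking arc given TCP z; contact TCP z0
z0=0.2785; u=np.array([0.9965,-0.084])
def at(z):
    d=max(0,z0-z); s=np.sin(.4)-d/.24; h=.24*(np.sqrt(1-s*s)-np.cos(.4)); return np.array([.537,-.001])-u*h
def rep(zs,n=2,save=None):
    F=[]
    for i in range(n):
        im=ctrl.get_image("side"); F.append(ctrl.get_obs()["contact_force"])
    o=ctrl.get_obs(); M=R.from_rotvec(o["tool_rot"]).as_matrix(); p=o["tool_pos"]
    print("t",o["t"],"pos",p.round(4),"F",np.mean(F,0).round(2),"+-",(np.std(F,0)).round(2),"arc err here mm",((p[:2]-at(p[2]))*1000).round(1))
    a=np.radians(53.75); Zt=np.array([np.cos(a),np.sin(a),0]);Y=np.array([0,0,-1.]);Rt=np.c_[np.cross(Y,Zt),Y,Zt]
    print("dr",np.degrees(R.from_matrix(M.T@Rt).as_rotvec()).round(2))
    prev=p
    for z in zs:
        t=np.r_[at(z),z]; print(z,(M.T@(t-prev)*1000).round(1)); prev=t
    if save: cv2.imwrite(save,cv2.resize(im[110:290,250:470],None,fx=3.4,fy=3.4,interpolation=cv2.INTER_CUBIC)[:,:,::-1])
if __name__=="__main__":
    rep([float(a) for a in sys.argv[2:]],2,sys.argv[1] if sys.argv[1]!="-" else None)
E
python3 tgt.py pics/c1.png .275 .271 .267 .263 .259
```

```text
t 9.275 pos [ 0.5375 -0.0009  0.2782] F [-0.45  0.47 -3.05] +- [0.15 0.09 0.25] arc err here mm [0.6 0.1]
dr [-0.08 -0.04  0.1 ]
0.275 [-1.6  3.2 -1.1]
0.271 [-1.4  4.  -0.8]
0.267 [-1.3  4.  -0.8]
0.263 [-1.2  4.  -0.7]
0.259 [-1.1  4.  -0.7]
```

View pics/c1.png

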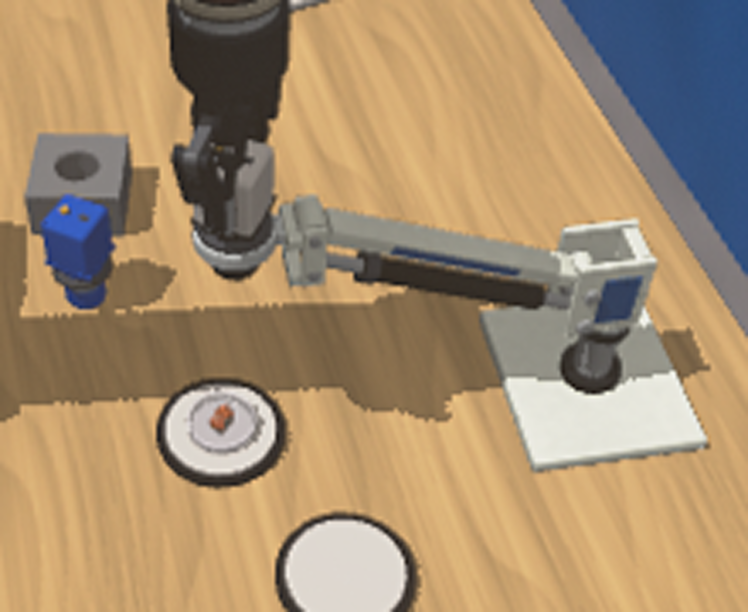

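Flange contact at TCP z ≈ 0.278, with the tube foot visible below the ring at crop (235,268). Next I let the arm sink along its arc.

Emit:
servo_tool(
  delta_pos=[
    [-0.0016, 0.0032, -0.0011],
    [-0.0014, 0.004, -0.0008],
    [-0.0013, 0.004, -0.0008],
    [-0.0012, 0.004, -0.0007],
    [0, 0, 0],
  ],
  dr=[
    [0, 0, 0.1],
    [0, 0, 0],
    [0, 0, 0],
    [0, 0, 0],
    [0, 0, 0],
  ],
  grip=[0.3, 0.3, 0.3, 0.3, 0.3],
)

```text
t: 9.9
tool_pos: [0.531, -0.0005, 0.2626]
tool_rot: [-1.512, 0.494, -0.497]
contact_force: [0.1, 1.5, -2.5]
opening: 0.0456
```

```bash
python3 tgt.py - .258 .254 .25 .246 .242
```

```text
t 10.0 pos [ 5.312e-01 -5.000e-04  2.631e-01] F [-0.15 -0.04 -2.45] +- [0.32 0.2  0.05] arc err here mm [0.1 0. ]
dr [-0.14 -0.03  0.11]
0.258 [-1.5  5.1 -1. ]
0.254 [-1.1  4.  -0.7]
0.25 [-1.   4.  -0.6]
0.246 [-0.9  4.  -0.6]
0.242 [-0.9  4.  -0.5]
```

Emit:
servo_tool(
  delta_pos=[
    [-0.0015, 0.005, -0.001],
    [-0.0011, 0.004, -0.0007],
    [-0.001, 0.004, -0.0006],
    [-0.0009, 0.004, -0.0006],
    [-0.0009, 0.004, -0.0005],
  ],
  dr=[
    [-0.1, 0, 0.1],
    [0, 0, 0],
    [0, 0, 0],
    [0, 0, 0],
    [0, 0, 0],
  ],
  grip=[0.3, 0.3, 0.3, 0.3, 0.3],
)

```text
t: 10.62
tool_pos: [0.525, 0.0, 0.2418]
tool_rot: [-1.512, 0.494, -0.497]
contact_force: [0.8, -0.7, -1.6]
opening: 0.0456
```

```bash
python3 tgt.py - .239 .235 .231 .227 .223
```

```text
t 10.725 pos [5.248e-01 1.000e-04 2.413e-01] F [ 0.43  0.73 -2.03] +- [0.73 0.18 0.04] arc err here mm [0.1 0. ]
dr [-0.07 -0.03  0.06]
0.239 [-0.5  2.3 -0.4]
0.235 [-0.8  4.  -0.5]
0.231 [-0.7  4.  -0.4]
0.227 [-0.6  4.  -0.4]
0.223 [-0.6  4.  -0.4]
```

Emit:
servo_tool(
  delta_pos=[
    [-0.0008, 0.004, -0.0005],
    [-0.0008, 0.004, -0.0005],
    [-0.0007, 0.004, -0.0004],
    [-0.0006, 0.004, -0.0004],
    [0, 0, 0],
  ],
  dr=[
    [0, 0, 0],
    [0, 0, 0],
    [0, 0, 0],
    [0, 0, 0],
    [0, 0, 0],
  ],
  grip=[0.3, 0.3, 0.3, 0.3, 0.3],
)

```text
t: 11.35
tool_pos: [0.5215, 0.0003, 0.2248]
tool_rot: [-1.512, 0.494, -0.497]
contact_force: [-0.4, 0.7, -0.1]
opening: 0.0454
```

```bash
python3 tgt.py - .222 .219 .216 .213 .210
```

```text
t 11.45 pos [5.215e-01 3.000e-04 2.252e-01] F [ 0.27  0.61 -1.67] +- [0.69 0.33 0.3 ] arc err here mm [ 0. -0.]
dr [-0.1  -0.03  0.1 ]
0.222 [-0.5  3.2 -0.3]
0.219 [-0.4  3.  -0.2]
0.216 [-0.4  3.  -0.2]
0.213 [-0.3  3.  -0.2]
0.21 [-0.3  3.  -0.2]
```

Emit:
servo_tool(
  delta_pos=[
    [-0.0005, 0.003, -0.0003],
    [-0.0004, 0.003, -0.0002],
    [-0.0004, 0.003, -0.0002],
    [-0.0003, 0.003, -0.0002],
    [0, 0, 0],
  ],
  dr=[
    [0, 0, 0.1],
    [0, 0, 0],
    [0, 0, 0],
    [0, 0, 0],
    [0, 0, 0],
  ],
  grip=[0.3, 0.3, 0.3, 0.3, 0.3],
)

```text
t: 12.08
tool_pos: [0.5198, 0.0004, 0.2129]
tool_rot: [-1.512, 0.495, -0.497]
contact_force: [-0.3, 0.3, -0.0]
opening: 0.0456
```

```bash
python3 - <<'E'
from tgt import *
rep([.208,.205,.202,.199],16)
E
```

```text
t 12.875 pos [5.198e-01 5.000e-04 2.132e-01] F [-0.88  0.13 -0.03] +- [0.56 0.47 0.46] arc err here mm [ 0.1 -0. ]
dr [-0.1  -0.03  0.04]
0.208 [-0.5  5.2 -0.3]
0.205 [-0.2  3.  -0.1]
0.202 [-0.2  3.  -0.1]
0.199 [-0.2  3.  -0.1]
```

Emit:
servo_tool(
  delta_pos=[
    [-0.0006, 0.002, -0.0004],
    [-0.0001, 0.002, -0.0001],
    [0, 0, 0],
    [0, 0, 0],
  ],
  dr=[
    [-0.1, 0, 0],
    [0, 0, 0],
    [0, 0, 0],
    [0, 0, 0],
  ],
  grip=[0.3, 0.3, 0.3, 0.3],
)

```text
t: 13.38
tool_pos: [0.5194, 0.0005, 0.2091]
tool_rot: [-1.513, 0.494, -0.497]
contact_force: [-0.4, 0.4, 0.2]
opening: 0.0459
```

```bash
python3 - <<'E'
from tgt import *
rep([.208,.205,.202,.199],30,"pics/s1.png")
E
```

```text
t 14.875 pos [5.194e-01 5.000e-04 2.092e-01] F [-0.27  0.23  0.03] +- [0.5  0.28 0.44] arc err here mm [0. 0.]
dr [-0.05 -0.03  0.1 ]
0.208 [-0.1  1.2 -0.1]
0.205 [-0.2  3.  -0.1]
0.202 [-0.2  3.  -0.1]
0.199 [-0.2  3.  -0.1]
```

View pics/s1.png

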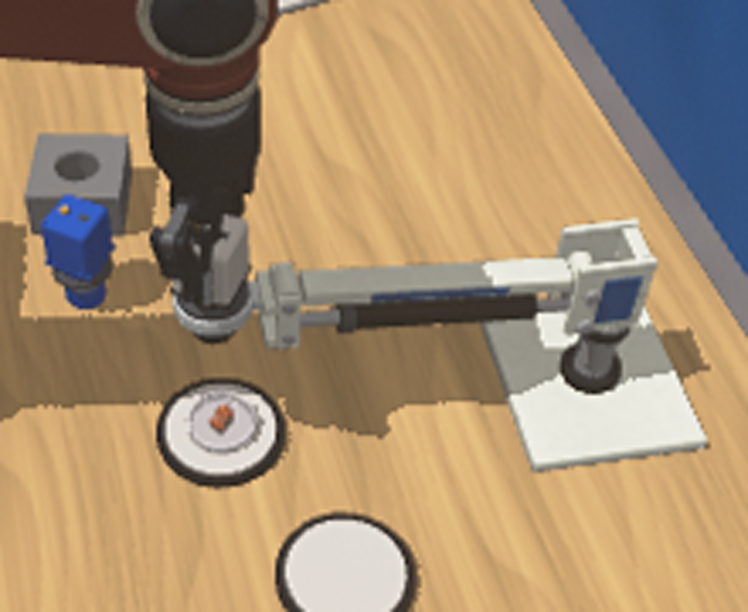

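Emit:
servo_tool(
  delta_pos=[
    [-0.0003, 0.002, -0.0002],
    [0, 0, 0],
    [0, 0, 0],
  ],
  dr=[
    [0, 0, 0.1],
    [0, 0, 0],
    [0, 0, 0],
  ],
  grip=[0.3, 0.3, 0.3],
)

```text
t: 15.25
tool_pos: [0.5192, 0.0005, 0.2071]
tool_rot: [-1.512, 0.495, -0.496]
contact_force: [-0.6, 0.3, 0.6]
opening: 0.0456
```

```bash
python3 - <<'E'
from tgt import *
rep([.208],30)
E
```

```text
t 16.75 pos [5.192e-01 5.000e-04 2.071e-01] F [-0.15  0.29 -0.13] +- [0.48 0.58 0.55] arc err here mm [0. 0.]
dr [-0.07 -0.03  0.02]
0.208 [ 0.1 -0.9  0. ]
```

Emit:
servo_tool(
  delta_pos=[
    [0, 0, 0],
    [0, 0, 0],
    [0, 0, 0],
    [0, 0, 0],
  ],
  dr=[
    [0, 0, 0],
    [0, 0, 0],
    [0, 0, 0],
    [0, 0, 0],
  ],
  grip=[0.53, 0.54, 0.55, 0.57],
  grip_force=20,
)

```text
t: 17.25
tool_pos: [0.5191, 0.0005, 0.207]
tool_rot: [-1.512, 0.495, -0.496]
contact_force: [-0.7, 0.5, 0.2]
opening: 0.0488
```

```bash
python3 - <<'E'
from tgt import *
rep([.208],10,"pics/r1.png"); print(ctrl.get_obs()["opening"])
E
```

```text
t 17.75 pos [5.191e-01 5.000e-04 2.070e-01] F [ 0.03 -0.13 -0.05] +- [0.59 0.47 0.5 ] arc err here mm [-0. -0.]
dr [-0.06 -0.03  0.01]
0.208 [ 0.1 -1.   0.1]
0.048469343687560784
```

View pics/r1.png

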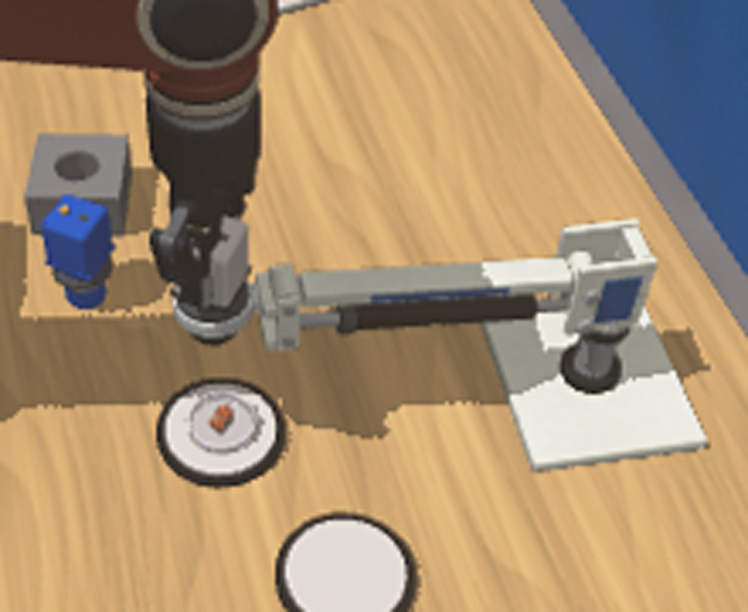

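The fingers are clear of the housing (48.5 mm open) and the arm stayed put. I open further and then retreat straight up.

Emit:
servo_tool(
  delta_pos=[
    [0, 0, 0],
    [0, 0, 0],
    [0, 0, 0],
    [0, 0, 0],
    [0, 0, 0],
  ],
  dr=[
    [0, 0, 0],
    [0, 0, 0],
    [0, 0, 0],
    [0, 0, 0],
    [0, 0, 0],
  ],
  grip=[0.65, 0.75, 0.85, 0.95, 1],
)

```text
t: 18.38
tool_pos: [0.5191, 0.0005, 0.2071]
tool_rot: [-1.512, 0.495, -0.496]
contact_force: [0.5, 0.1, -0.5]
opening: 0.0851
```

```bash
python3 - <<'E'
from tgt import *
rep([.208],2,"pics/r2.png"); print(ctrl.get_obs()["opening"])
E
```

```text
t 18.475 pos [5.191e-01 5.000e-04 2.071e-01] F [-0.51 -0.28  0.16] +- [0.25 0.21 0.98] arc err here mm [-0. -0.]
dr [-0.06 -0.03  0.02]
0.208 [ 0.1 -0.9  0.1]
0.08535953108023007
```

View pics/r2.png

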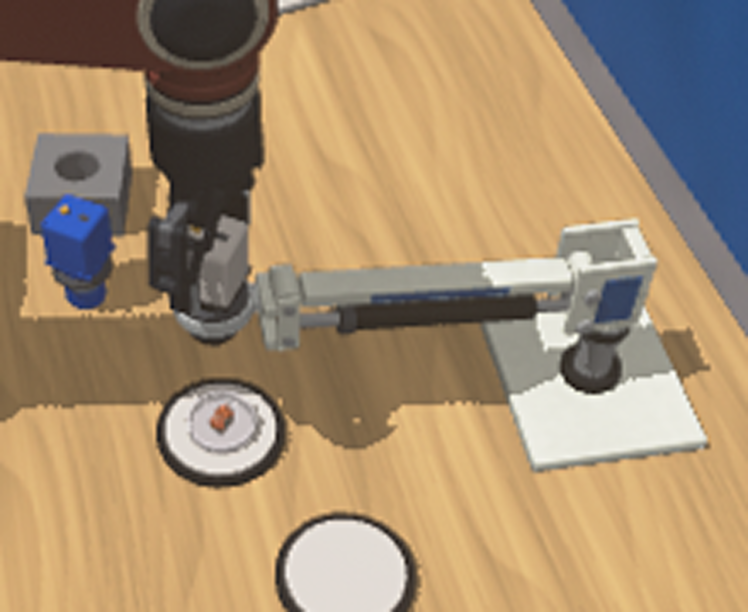

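Emit:
servo_tool(
  delta_pos=[
    [0, -0.01, 0],
    [0, -0.02, 0],
    [0, -0.025, 0],
    [0, -0.03, 0],
    [0, -0.03, 0],
  ],
  dr=[
    [0, 0, 0],
    [0, 0, 0],
    [0, 0, 0],
    [0, 0, 0],
    [0, 0, 0],
  ],
  grip=[1, 1, 1, 1, 1],
)

```text
t: 19.1
tool_pos: [0.5184, 0.0005, 0.3285]
tool_rot: [-1.513, 0.496, -0.496]
contact_force: [-0.2, 0.6, -0.2]
opening: 0.0855
```

```bash
python3 - <<'E'
from tgt import *
rep([.208],2,"pics/r3.png")
E
```

```text
t 19.2 pos [5.202e-01 3.000e-04 3.324e-01] F [0.23 0.26 2.03] +- [0.84 0.06 1.42] arc err here mm [-16.8   1.3]
dr [-0.27 -0.03  0.4 ]
0.208 [ -1.8 124.4  -0.9]
```

View pics/r3.png

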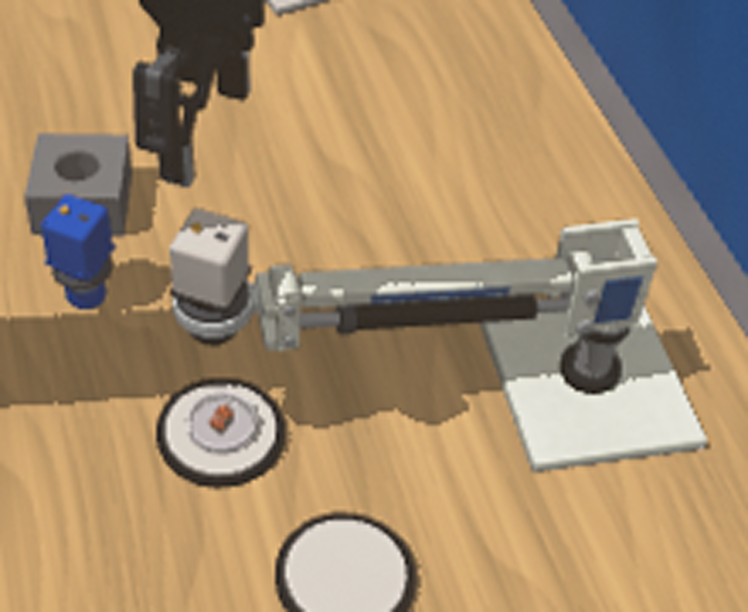

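Emit:
servo_tool(
  delta_pos=[
    [-0.02, -0.02, 0.02],
    [-0.04, 0, 0.03],
    [-0.04, 0, 0.05],
    [-0.03, 0, 0.04],
    [0, 0, 0],
  ],
  dr=[
    [0, 0, 0],
    [0, 0, 0],
    [0, 0, 0],
    [0, 0, 0],
    [0, 0, 0],
  ],
  grip=[1, 1, 1, 1, 1],
)

```text
t: 19.82
tool_pos: [0.4975, 0.1931, 0.3548]
tool_rot: [-1.509, 0.489, -0.507]
contact_force: [-0.7, -0.4, 0.1]
opening: 0.0853
```

```bash
python3 - <<'E'
from fit import *
im={n:ctrl.get_image(n) for n in ("side","top")}
np.savez("end.npz",**im); print(ctrl.get_obs()["t"],ctrl.get_obs()["tool_pos"])
x,y,z=.5188,.0005,.207-.033
for n,(x0,y0) in (("side",(280,160)),("top",(270,150))):
    a=cv2.resize(im[n][y0:y0+80,x0:x0+100],None,fx=7,fy=7,interpolation=cv2.INTER_CUBIC)[:,:,::-1].copy()
    b=a.copy()
    def d(X,c):
        p=((proj(n,X)-[x0,y0]+.5)*7).astype(np.int32); cv2.polylines(a,[p],True,c,1)
    d(circ(x,y,z+.006,.028),(0,255,0)); d(circ(x,y,z,.031),(0,255,255)); d(box(x,y,np.radians(53.8),.023,z+.068,z+.068)[:4],(0,0,255))
    cv2.imwrite(f"pics/end_{n}.png",np.hstack([a,b])[:, :1400] if 0 else a); 
cv2.imwrite("pics/endtop_full.png",im["top"][:,:,::-1])
E
```

```text
19.925 [0.49800997 0.19067611 0.35484438]
```

View pics/end_side.png

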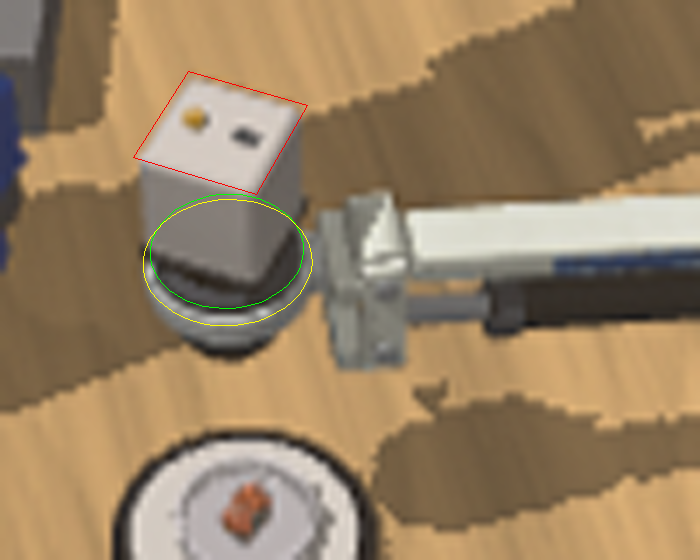

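View pics/endtop_full.png

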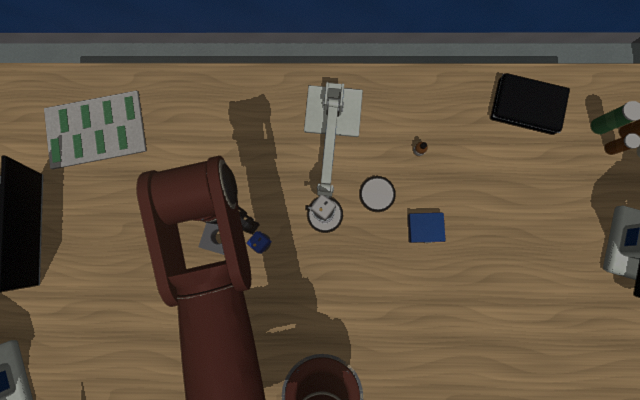

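```bash
python3 - <<'E'
from h import *
a=np.load("end.npz")["side"]
for i in range(10): b=ctrl.get_image("side")
r=(slice(165,235),slice(295,440))
d=np.abs(a[r].astype(int)-b[r]).max(2)
g=lambda i:np.float64(cv2.cvtColor(i[160:222,296:330],cv2.COLOR_RGB2GRAY))
print(ctrl.get_obs()["t"],d.mean(),cv2.phaseCorrelate(g(a),g(b)))
ctrl.finish_job()
E
```

```text
20.425 1.4511330049261084 ((0.004441815571986751, 0.10795989992027089), 0.9828366248983458)
the job is handed in; nothing more can be done
```

The white camera head now hangs in the ring of the swing arm, tube down through it and flange flat on it. The job was handed in at about 20.4 s.

- **Placing:** I took the head from the holder and lowered its tube into the ring. The flange touched at the height I had worked out, and I followed the arm down its arc for about 71 mm. I let go only after the averaged vertical wrist force read about 0 N (−0.13 to +0.03, good to about 0.1 N). The free head had read −4.4 N.
- **After letting go:** The arm neither dropped nor sprang up. Two side pictures 0.5 s apart, after the robot had withdrawn, show it moving no more than about 0.1 pixel (roughly 0.3 mm). In the last top picture the ring and head stand over the dish and stage, so the arm is still aimed. The dish, slide box, bottle and blue look-alike look unmoved.
- **Less certain:**
  - The few force readings before the grasp averaged about +0.4 N, so I sank the arm 2 mm further as a compromise. With the fingers open it then read about −0.05 N.
  - Lifting the head out of the holder gave one brief side force of about 4 N.
  - The last overlay put the head about 2 mm from where I predicted, roughly within the camera calibration.

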